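Hang the curing lamp head in its bayonet ring

ROBOT

A 7-joint arm with a two-finger parallel gripper is mounted at the origin on the work surface. World frame = base frame: x ahead of the robot, y to its left, z up, the work surface at z = 0. Lengths are in m, angles in rad, forces in N, time in s.
With the tool pointing down it reaches from about 0.425 to 0.925 m from the base axis. Payload 6.8 kg.
Tool frame: the origin (TCP) lies at the very end of the fingers, on their centre line; the grasp point (between the pads) lies 19 mm behind it (bot.grip_depth is the distance from the TCP to the grasp point, in m); z points along the fingers, y is the direction in which the jaws open and shut (so a half turn about z gives the same grasp; the last joint's range is limited). The gripper opens to 85 mm and grips with 20 to 120 N. Pads are 22 mm wide; open, the fingers measure 114 mm over their backs; the gripper's body (76 mm by 85 mm) begins 54 mm behind the grasp point. The pads swing forward as they close: fully open they stand 13 mm farther back than shut.
Start: joints at [1.052, 0.477, 0.022, 1.555, -0.011, 1.109, -0.083], TCP at [0.27, -0.619, 0.231] pointing down, gripper open.
Joint ranges: [-2.96, 2.96], [-0.34, 2.1], [-1.41, 1.46], [0.24, 2.44], [-1.37, 4.51], [0.17, 1.92], [-2.96, 2.96]. Speed limits (rad/s): [2.39, 2.39, 3.14, 3.14, 3.14, 3.14, 3.14].

INTERFACE

Orientations are given as a unit quaternion [w, x, y, z].
In Python, from station import bot gives the robot as it stands.
- The arm moves only by the tool step_arm, never from a script. Its argument "increments" is a list of rows, each a list of 7 numbers: the shift along the world's x, y, z in m, then the turn, a rotation vector about the world's x, y, z in degrees, then the gripper command: -1 is fully open, 1 is shut, values between are in proportion. In form: [[dx, dy, dz, rx, ry, rz, fingers], ...]. A call has 1 to 10 rows; each row is the pose to reach, as a shift and turn from the pose commanded when the call began; what a row does not reach only later rows make up. A row lasts 1/12 s, in which the tool goes at most 41.7 mm and 7.16 degrees, less where a joint would pass 70% of its speed; a pose out of reach is approached as far as the arm can. A call with a gripper value outside its range is refused whole. The fingers move at their own pace and stop on an object; "force" is the grip in N (left out, the last holds). Time passes only in rows, so rows that repeat a pose let the fingers close. It gives the time, the measured TCP pose, the force and the opening at its end, in the units of the state.
- bot.get_obs(): the state, without advancing time (a new reading comes with each control period).
- bot.read_camera(name): name is "scene" or "top" or "wrist"; returns a dict with "color" (420x560x3 uint8, red, green, blue), "intrinsics" (3x3 intrinsics, pixels), "extrinsics" (4x4, takes a point from camera to world coordinates). Camera axes: x right, y up, looking along -z (the intrinsics and any distortion apply to the point x, -y, -z); pixel columns grow to the right and rows downward; lengths in m; the calibration is good to about 2 mm. A picture is of the moment at which its call begins. There is no depth.
- bot.hand_in(): hands the job in, once; it reports no verdict.
Trained networks look in the newest picture that a camera, given by its name, has taken for a name from the list of things; names that differ only in an ending like _2 or _b are one class to them, and where a whole thing is asked for, a point or a joint stands for the part that bears it (a point fixed in the world has none). Each returns a list of dicts, best first, with "conf" (0 to 1); they miss things now and then, are a little off and sometimes report something else, mostly with a low value. They report only what shows in the picture. A call takes as long as a camera call. They do not tell look-alikes from the thing itself.
- bot.recognise(thing, camera): "location" ([column, row] as shares, 0 to 1, of the picture: columns of its width, rows of its height, amid what is visible of it).
- bot.place_of(thing, camera): "location" ([column, row] as shares, 0 to 1, of the picture: columns of its width, rows of its height: a listed point, or the origin of a listed thing).
The state is a dict: "t": time; "q": joint angles; "joint_vel": joint speeds; "joint_torque": joint torques, N m; "eef_pos": TCP position; "tool_rot": TCP orientation; "contact_force": force on the tool from outside, world axes, zero at the start; "torque": the same for the moment, N m; "gripper_width": opening from 0.0 (shut) to 1.0 (fully open).
Only numpy, scipy, OpenCV 4.12 (cv2) and the standard library are available. Lean on these libraries where they do the work, as an engineer would, in place of code of your own. Each camera call takes 0.05 s, during which the arm holds its last target.

TASK

Take the lamp head out of its parking nest and hang it in the ring of the lamp stand: lower it upright so that its three lugs pass down through the slots in the ring, then turn it clockwise, pressing down only lightly, until the lugs drop into their locking notches. Let go of it there, hanging locked and level, and leave everything else on the bench as it was.

Things in the scene. Friction and masses are not known exactly. Their poses are not given: they have to be found in the camera images.
- lamp_head: lamp head, 112 mm tall, 0.3 to 0.55 kg, standing upright, lens down, in the nest. From the bottom: aluminium barrel 54 mm across to 36 mm height (lowest 10 mm taper to 43 mm), neck 49 mm across, black finned heatsink block from 52 to 104 mm, connector 16 mm across on top. Rigid. Origin on its axis at the lens end, own z up
- grip (a point): on the lamp head's axis, 80 mm above its origin, in the middle of the heatsink block, which is 44 mm wide along the head's own x (two flat sides, the ones to grip) and 50 mm along its own y; the block reaches from 28 mm below to 24 mm above this point
- lugs (a point): on the lamp head's axis, 30 mm above its origin, level with the undersides of three steel lugs that stand out of the barrel: 6 mm thick, 9 mm wide, out to 34 mm from the axis, 120 degrees apart, one along the head's own +y. They fit any of the ring's three slots. Axes as the lamp head's
- nest: fixed grey plastic parking block, 100 x 100 x 30 mm, with a round recess 59 mm across and 22 mm deep in which the lamp head's barrel stands loosely (lugs 8 mm above the block). Origin at the centre of its underside, z up
- stand: fixed lamp stand: aluminium breadboard foot 220 x 160 x 12 mm, round steel post 25 mm across and 190 mm high at 105 mm along its own +x, with a clamp and a short arm that carries the black ring. Origin on the bench straight below the ring's axis, z up, own x from the ring's axis to the post
- ring (a point): on the ring's axis at the height of the ledge inside it, on which the lugs slide, 135 mm above the bench; axes as the stand's. The black ring is 92 mm across and reaches from 13 mm below to 12 mm above this point; bore 57 mm. Lugs resting on the ledge: lugs level with this point. Lugs in the notches: lugs 5 mm below it
- slot (a point): top of the ring, in the mouth of the slot opposite the post (the stand's own -x), 32 mm from the axis. The ring's top is a lip 4 mm thick, cut by three such slots, 13 mm wide, 120 degrees apart, each marked by a white arc on the rim. Below the lip the lugs slide clockwise (seen from above) in a channel 8 mm high and 72 mm across; stops just counter-clockwise of the slot and 70 degrees clockwise of it
- lip (a point): top of the ring, halfway between the slot opposite the post and the next one clockwise. Hidden under the lip, 30 to 60 degrees clockwise of every slot, the ledge has a notch 13 mm wide and 5 mm deep. A clocking ring inside sets where: it differs from start to start, alike for all three, and is not measured. It is found by feel: the head drops 5 mm if pressed lightly (no spring)
- module: bystander: open black optics module, 95 x 75 x 32 mm, on the stand's foot under the ring
- cap: bystander: black round lens cap, 58 mm across and 12 mm high, beside the nest
- driver: bystander: screwdriver, 170 mm long, lying on the bench
- brush: bystander: small brush, 160 mm long, lying on the bench
- flask: bystander: amber bottle, 52 mm across and 110 mm high
- swab_pot: bystander: clear pot, 60 mm across and 75 mm high, with wooden swabs up to 115 mm
- tray: bystander: grey tray of small parts, 160 x 110 x 30 mm
Not all that is in view belongs to the job. Leave any yellow look-alike of the lamp_head alone.

How it is judged:
On the way:
1. the lugs are through the slots: the lamp head hangs upright on the ring's ledge (z of lugs in the frame of ring between -0.0025 and 0.0035 m and horizontal distance between lugs and ring below 0.004 m and angle between lamp_head's own z axis and vertical below 0.08 rad), for 0.1 s.
At the end, for the whole second after the job is handed in: the lamp head hangs at rest in the ring with its lugs dropped into the notches: lug undersides 3.5 to 8 mm below the ledge, axis within 4 mm of the ring's axis, tilted less than 0.05 rad (z of lugs in the frame of ring between -0.008 and -0.0035 m and horizontal distance between lugs and ring below 0.004 m and angle between lamp_head's own z axis and vertical below 0.05 rad and linear speed of lamp_head below 0.02 m/s); the robot touches nothing.
It fails at once if the lamp head is pressed, twisted or knocked against the stand with more than 45 N (contact force between lamp_head and stand above 45 N).
It fails at once if the lamp head is tipped over (more than 0.6 rad) (angle between lamp_head's own z axis and vertical above 0.6 rad).
It fails at once if a bystander is moved by more than 30 mm (distance of any of module, cap, driver, brush, flask, swab_pot, tray from where it was at the start of the episode above 0.03 m).
It also fails if it takes over 67 s, if anything falls off the work surface, if the arm or the gripper's body presses on something with over 40 N, if the wrist force passes 120 N, or if a joint passes its speed limit or range.

## Working session

There is one attempt and no reset: what is moved stays moved. The work goes in short steps, Python scripts to look and compute and a tool call to move; the robot and the scene stay as the last step left them, time stands still between calls to the robot, and variables do not carry over. Pictures are saved under pics/ and viewed, and the job is handed in when it is done.

Besides the shell and the picture viewer there is one more tool, called after "Emit:" as name([rows], argument=value, ...), one row to a line, values as JSON. step_arm: Moves the arm, as the interface text tells. Its arguments: {"type":"object","properties":{"increments":{"type":"array","items":{"type":"array","items":{"type":"number"}}},"force":{"type":"number"}},"required":["increments"]}

```bash
ls; mkdir -p pics
cat > h.py <<'E'
import numpy as np, cv2
from station import bot
def ray(cam,loc):
    K=np.array(cam['intrinsics']);E=np.array(cam['extrinsics'])
    u=loc[0]*560;v=loc[1]*420
    d=np.array([(u-K[0,2])/K[0,0],-(v-K[1,2])/K[1,1],-1.])
    return E[:3,3],E[:3,:3]@d
def atz(cam,loc,z):
    o,d=ray(cam,loc);return o+d*(z-o[2])/d[2]
def proj(cam,p):
    K=np.array(cam['intrinsics']);E=np.array(cam['extrinsics'])
    c=E[:3,:3].T@(np.array(p)-E[:3,3])
    return np.array([K[0,0]*c[0]/-c[2]+K[0,2],K[1,1]*-c[1]/-c[2]+K[1,2]])
def tri(cams,locs):
    A=0;b=0
    for c,l in zip(cams,locs):
        o,d=ray(c,l);d=d/np.linalg.norm(d);P=np.eye(3)-np.outer(d,d);A=A+P;b=b+P@o
    return np.linalg.solve(A,b)
E
python3 - <<'E'
from h import *
for n in ['scene','top','wrist']:
    c=bot.read_camera(n);cv2.imwrite(f'pics/{n}0.png',c['color'][...,::-1])
    print(n,c.keys(),np.round(c['intrinsics'],1).tolist(),np.round(c['extrinsics'],3).tolist())
    for t in ['lamp_head','grip','lugs','nest','stand','ring','slot','lip','module','cap']:
        r=bot.place_of(t,n)
        print(t,[(np.round(np.array(x['location'])*[560,420],1).tolist(),round(x['conf'],2)) for x in r[:3]])
print(bot.get_obs())
E
```

```text
pics
scene dict_keys(['color', 'intrinsics', 'extrinsics']) [[466.9, 0.0, 282.3], [0.0, 466.9, 210.0], [0.0, 0.0, 1.0]] [[0.672, -0.543, 0.504, 1.298], [0.741, 0.489, -0.46, -0.659], [0.003, 0.682, 0.731, 1.062], [0.0, 0.0, 0.0, 1.0]]
lamp_head [([210.1, 226.9], 0.86), ([229.8, 262.0], 0.7)]
grip [([210.0, 211.9], 0.98), ([230.3, 248.0], 0.67)]
lugs [([209.0, 220.1], 0.76), ([232.5, 257.1], 0.61)]
nest [([211.3, 230.0], 0.77)]
stand [([315.2, 185.0], 0.8)]
ring [([317.5, 154.6], 0.88), ([315.7, 183.2], 0.46)]
slot [([318.0, 145.1], 0.64), ([117.1, 281.2], 0.58)]
lip [([322.8, 142.9], 0.59)]
module [([312.8, 179.3], 0.61)]
cap [([232.1, 210.6], 0.61), ([320.4, 143.5], 0.59)]
top dict_keys(['color', 'intrinsics', 'extrinsics']) [[437.5, 0.0, 282.8], [0.0, 437.5, 205.5], [0.0, 0.0, 1.0]] [[0.0, 0.998, -0.059, 0.576], [-1.0, 0.001, 0.025, -0.064], [0.025, 0.059, 0.998, 1.145], [0.0, 0.0, 0.0, 1.0]]
lamp_head [([335.5, 210.3], 0.94), ([326.0, 264.5], 0.91), ([247.9, 194.2], 0.46)]
grip [([328.1, 264.4], 0.67), ([341.9, 213.0], 0.61)]
lugs [([325.7, 263.6], 0.83), ([337.5, 211.2], 0.62)]
n
[... 599 characters left out ...]
.05190508,  0.47700555,  0.02241998,  1.55538694, -0.011498  ,
        1.10930791, -0.08309092]), 'joint_vel': array([-1.33180414e-04, -1.34431608e-04,  4.49065656e-04,  8.30395419e-04,
       -5.55997290e-05, -1.22806256e-03, -1.39053088e-03]), 'joint_torque': array([-4.05506353e-05, -5.96310818e+01,  1.60626903e+00, -2.81542879e+01,
        1.25131023e-02,  1.46662078e-03,  2.25305956e-05]), 'eef_pos': array([ 0.26955414, -0.61886526,  0.2313101 ]), 'tool_rot': array([9.76691177e-06, 9.78983303e-01, 2.03940413e-01, 4.18236506e-06]), 'contact_force': array([ 0.65582816, -0.38642986,  0.29736897]), 'torque': array([-0.050001  ,  0.00356309,  0.00358111]), 'gripper_width': 1.0019641768088994}
```

View pics/scene0.png

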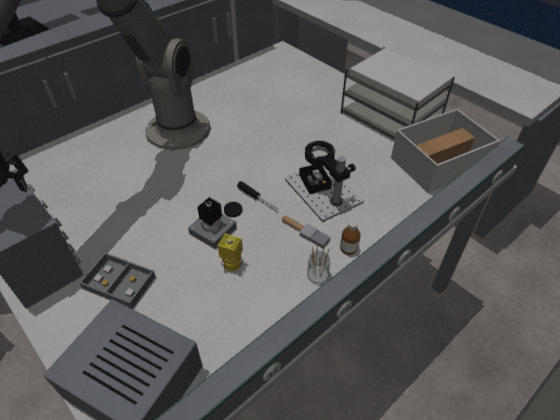

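View pics/top0.png

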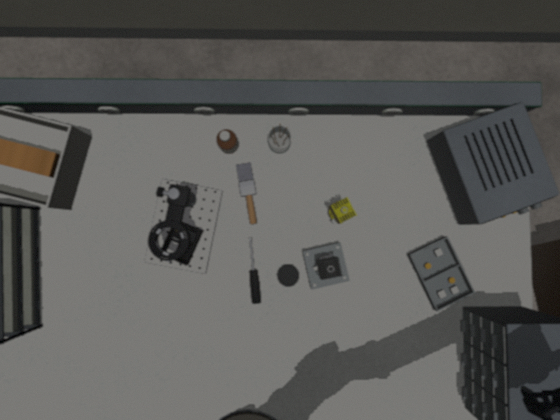

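Run:
```python
import cv2
a=cv2.imread('pics/scene0.png')[120:300,150:390]
cv2.imwrite('pics/scene0c.png',cv2.resize(a,None,fx=3.3,fy=3.3,interpolation=3))
a=cv2.imread('pics/top0.png')[160:310,120:370]
cv2.imwrite('pics/top0c.png',cv2.resize(a,None,fx=3.2,fy=3.2,interpolation=3))
```

```text
(no output)
```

View pics/scene0c.png

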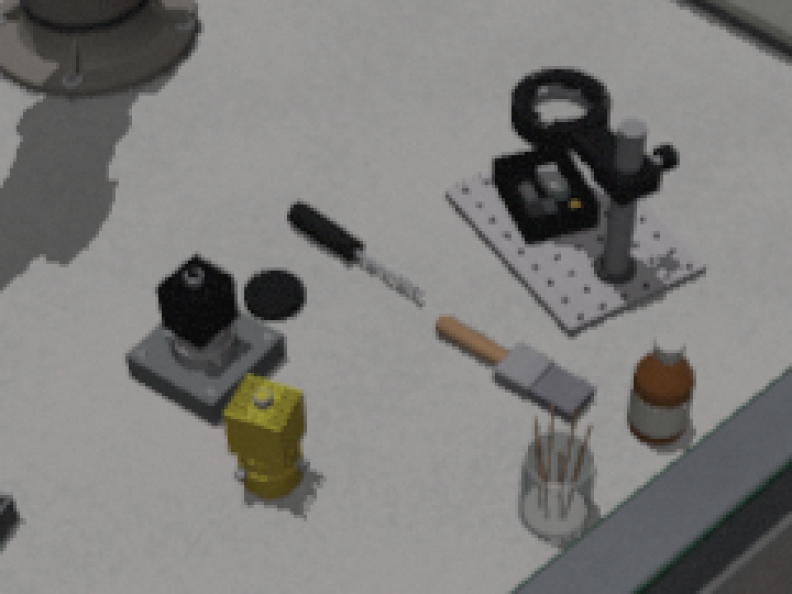

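View pics/top0c.png

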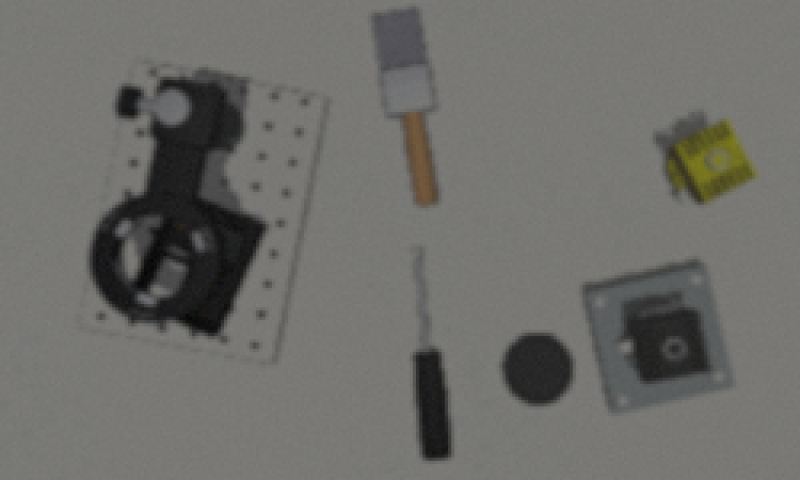

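The black head in the nest (scene 210,212; top ~330,264) is the lamp head. The yellow one (scene 230,250; top 341,211), standing on the bench outside the nest, is the look-alike. The ring is at scene (318,153), top (170,242).

Run:
```python
from h import *
s=bot.read_camera('scene');t=bot.read_camera('top')
f=lambda u,v:[u/560,v/420]
# connector top (z .008+.112=.12)
ct=f(120+673/3.2,160+348/3.2); cs=f(150+195/3.3,120+270/3.3)
print('conn',tri([s,t],[cs,ct]),atz(t,ct,.120),atz(s,cs,.12))
# nest corners top z=.03
n=[(585,285),(703,262),(733,384),(613,411)]
N=[atz(t,f(120+a/3.2,160+b/3.2),.03) for a,b in n]; N=np.array(N)
print('nest',N[:,:2].round(4).tolist(),N.mean(0), [np.degrees(np.arctan2(*(N[(i+1)%4]-N[i])[1::-1])) for i in range(4)],np.linalg.norm(N-np.roll(N,1,0),axis=1))
# ring center outer top z .147
print('ring',atz(t,f(120+157/3.2,160+258/3.2),.147),'scene',atz(s,f(150+560/3.3,120+106/3.3),.147))
# post top
print('post',atz(t,f(120+172/3.2,160+106/3.2),.19),atz(s,f(150+632/3.3,120+128/3.3),.19))
fo=[(137,60),(328,98),(275,362),(78,325)]
F=np.array([atz(t,f(120+a/3.2,160+b/3.2),.012) for a,b in fo])
print('foot',F[:,:2].round(3).tolist(),[np.degrees(np.arctan2(*(F[(i+1)%4]-F[i])[1::-1])) for i in range(4)],np.linalg.norm(F-np.roll(F,1,0),axis=1))
for a,b in [(122,228),(198,241),(147,298)]:
    print('arc',atz(t,f(120+a/3.2,160+b/3.2),.147))
h=np.array([(640,312),(707,312),(707,378),(640,382)])
H=np.array([atz(t,f(120+a/3.2,160+b/3.2),.112) for a,b in h]);print('head',H.round(4))
```

```text
conn [ 0.48919117 -0.19882563  0.12269053] [ 0.48850122 -0.19975849  0.12      ] [ 0.48742554 -0.19700235  0.12      ]
nest [[0.5307, -0.1419], [0.5488, -0.2361], [0.4524, -0.2593], [0.4314, -0.1638]] [ 0.49082779 -0.20028566  0.03      ] [np.float64(-79.08881645877864), np.float64(-166.50969746776508), np.float64(102.35957106457674), np.float64(12.449290645018358)] [0.10163035 0.09595226 0.09922422 0.09772052]
ring [0.55472727 0.16911912 0.147     ] scene [0.56473128 0.16319482 0.147     ]
post [0.65878783 0.1505198  0.19      ] [0.66145722 0.14989952 0.19      ]
foot [[0.711, 0.219], [0.681, 0.065], [0.469, 0.105], [0.499, 0.262]] [np.float64(-101.18067672758505), np.float64(169.17595753651997), np.float64(79.28936977044118), np.float64(-11.522523361609815)] [0.2173305  0.15718104 0.21601962 0.15982767]
arc [0.57588752 0.19403705 0.147     ]
arc [0.56670654 0.14046599 0.147     ]
arc [0.52660268 0.17570144 0.147     ]
head [[ 0.5142 -0.1766  0.112 ]
 [ 0.5141 -0.2261  0.112 ]
 [ 0.4659 -0.2257  0.112 ]
 [ 0.4631 -0.1764  0.112 ]]
```

Emit:
step_arm([
  [0.01,0.02,0.005,0,0,3,-1],
  [0.028,0.054,0.01,0,0,9,-1],
  [0.046,0.088,0.015,0,0,15,-1],
  [0.064,0.122,0.02,0,0,21,-1],
  [0.082,0.156,0.025,0,0,27,-1],
  [0.1,0.19,0.03,0,0,33,-1],
  [0.118,0.224,0.03,0,0,39,-1],
  [0.136,0.258,0.03,0,0,45,-1],
  [0.154,0.292,0.03,0,0,51,-1],
  [0.172,0.326,0.03,0,0,56,-1],
])

```text
t: 2.58
eef_pos: [0.4421, -0.2912, 0.2617]
tool_rot: [0.0, 0.767, 0.642, 0.0]
contact_force: [1.0, -0.4, -0.3]
gripper_width: 0.995
```

Emit:
step_arm([
  [0.018,0.034,0,0,0,5,-1],
  [0.035,0.068,0,0,0,8,-1],
  [0.045,0.085,0,0,0,10,-1],
  [0.049,0.093,0,0,0,10.5,-1],
  [0.049,0.093,0,0,0,10.5,-1],
  [0.049,0.093,0,0,0,10.5,-1],
])

```text
t: 3.08
eef_pos: [0.49, -0.2014, 0.2612]
tool_rot: [0.0, 0.708, 0.707, -0.0]
contact_force: [-0.3, -0.4, -0.2]
gripper_width: 1.0
```

Run:
```python
from h import *
c=bot.read_camera('wrist');cv2.imwrite(f'pics/w1.png',c['color'][...,::-1])
np.save('E1.npy',c['extrinsics'])
o=bot.get_obs();print(o['t'],o['eef_pos'],o['tool_rot'],o['q'],o['contact_force'])
print(np.round(c['extrinsics'],3).tolist())
```

```text
3.1333 [ 0.48962095 -0.2021075   0.2611026 ] [ 2.04623297e-06  7.08184266e-01  7.06027396e-01 -6.01328432e-04] [ 0.61466391  0.23742516 -0.40047013  1.84450954  0.10526761  1.08077245
  0.17151168] [0.09964433 0.525081   0.36807029]
[[1.0, 0.002, 0.002, 0.489], [-0.002, 0.947, 0.32, -0.119], [-0.001, -0.32, 0.947, 0.404], [0.0, 0.0, 0.0, 1.0]]
```

View pics/w1.png

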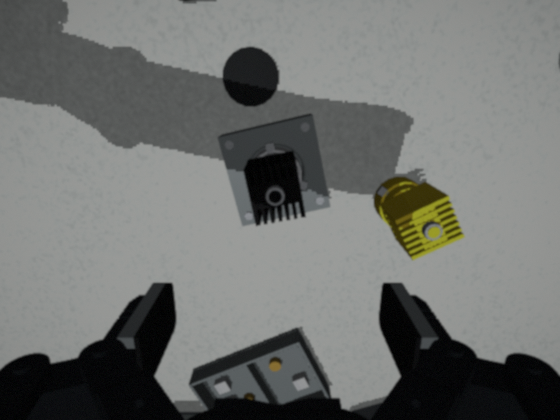

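Run:
```python
import cv2
a=cv2.imread('pics/w1.png')[105:235,210:340]
a=cv2.resize(a,None,fx=4.6,fy=4.6,interpolation=3)
cv2.imwrite('pics/w1c.png',cv2.convertScaleAbs(a,alpha=1.8,beta=15))
```

```text
(no output)
```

View pics/w1c.png

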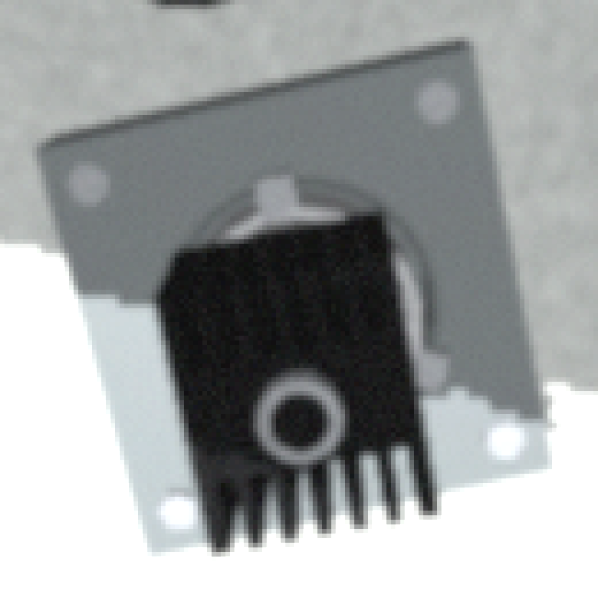

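Run:
```python
from h import *
from scipy.optimize import least_squares
c=bot.read_camera('wrist')
px=lambda a,b:np.array([210+a/4.6,105+b/4.6])
h=[((0,0,.112),px(299,419)),((-.022,-.025,.104),px(209,553)),((.022,-.025,.104),px(438,514)),
((0,.034,.036),px(277,177)),((.034*np.cos(-np.pi/6),.034*np.sin(-np.pi/6),.036),px(445,372)),((.022,.025,.052),px(380,214))]
def res(p,z=.008):
    ca,sa=np.cos(p[2]),np.sin(p[2])
    return np.concatenate([proj(c,(p[0]+ca*x-sa*y,p[1]+sa*x+ca*y,z+w))-q for (x,y,w),q in h])
r=least_squares(res,[.489,-.2,0],loss='soft_l1');print(r.x,np.degrees(r.x[2]),r.fun.reshape(-1,2).round(1))
n=[px(40,148),px(470,42),px(550,465),px(152,552)]
N=np.array([atz(c,q/[560,420],.03) for q in n]);print(N.mean(0),N.round(4))
```

```text
[ 0.48664518 -0.20069384  0.17743173] 10.166089154494141 [[ 0.   0.3]
 [ 0.   0.2]
 [ 0.2  0.1]
 [-0.9 -0.6]
 [-0.2  0.9]
 [ 0.7 -1.2]]
[ 0.48693593 -0.2002083   0.03      ] [[ 0.4283 -0.1631  0.03  ]
 [ 0.5238 -0.1405  0.03  ]
 [ 0.5455 -0.2377  0.03  ]
 [ 0.4501 -0.2595  0.03  ]]
```

Run:
```python
from h import *
c=bot.read_camera('wrist')
print(atz(c,[432/560,230/420],.112))
for p in [(408,195),(445,193),(463,237),(413,258)]: print(atz(c,[p[0]/560,p[1]/420],.104))
```

```text
[ 0.62334165 -0.23420091  0.112     ]
[ 0.60183604 -0.20466378  0.104     ]
[ 0.6336722  -0.20298915  0.104     ]
[ 0.65591883 -0.24423499  0.104     ]
[ 0.6132399  -0.26498116  0.104     ]
```

Emit:
step_arm([
  [-0.002,0.001,-0.015,0,0,5,-1],
  [-0.003,0.0015,-0.045,0,0,10,-1],
  [-0.003,0.0015,-0.075,0,0,10,-1],
  [-0.003,0.0015,-0.105,0,0,10,-1],
  [-0.003,0.0015,-0.135,0,0,10,-1],
  [-0.003,0.0015,-0.16,0,0,10,-1],
  [-0.003,0.0015,-0.178,0,0,10,-1],
  [-0.003,0.0015,-0.189,0,0,10,-1],
  [-0.003,0.0015,-0.189,0,0,10,-1],
  [-0.003,0.0015,-0.189,0,0,10,-1],
])

```text
t: 4.07
eef_pos: [0.4874, -0.1992, 0.0724]
tool_rot: [-0.0, 0.643, 0.766, -0.0]
contact_force: [0.6, 0.2, 0.3]
gripper_width: 0.999
```

Run:
```python
from h import *
c=bot.read_camera('wrist');cv2.imwrite(f'pics/w2.png',c['color'][...,::-1])
o=bot.get_obs();print(o['t'],o['eef_pos'],o['tool_rot'],o['contact_force'])
```

```text
4.1167 [ 0.48808454 -0.19913759  0.07316792] [6.27136197e-04 6.42967980e-01 7.65892788e-01 1.45299725e-04] [-0.55032776 -1.26191263 -0.29518596]
```

View pics/w2.png

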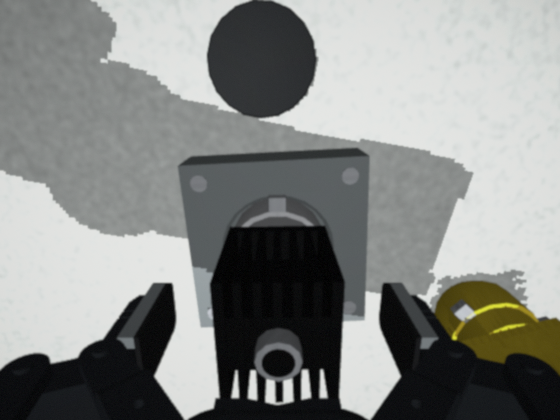

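The jaws straddle the black heatsink evenly (block 212–342, connector at 277,352), so I'll close them.

Emit:
step_arm([
  [0,0,0,0,0,0,1],
  [0,0,0,0,0,0,1],
  [0,0,0,0,0,0,1],
  [0,0,0,0,0,0,1],
  [0,0,0,0,0,0,1],
  [0,0,0,0,0,0,1],
  [0,0,0,0,0,0,1],
  [0,0,0,0,0,0,1],
], force=60)

```text
t: 4.78
eef_pos: [0.488, -0.1986, 0.0733]
tool_rot: [0.001, 0.643, 0.766, 0.0]
contact_force: [-1.4, 0.4, 6.3]
gripper_width: 0.509
```

Run:
```python
from h import *
c=bot.read_camera('wrist');cv2.imwrite(f'pics/w3.png',c['color'][...,::-1])
o=bot.get_obs();print(o['t'],o['eef_pos'],o['tool_rot'],o['contact_force'],o['gripper_width'])
```

```text
4.8333 [ 0.48803921 -0.19863953  0.07329887] [6.87636003e-04 6.42591651e-01 7.66208519e-01 4.31209666e-05] [-0.94683567  1.50258418  6.64752447] 0.5111825399171964
```

View pics/w3.png

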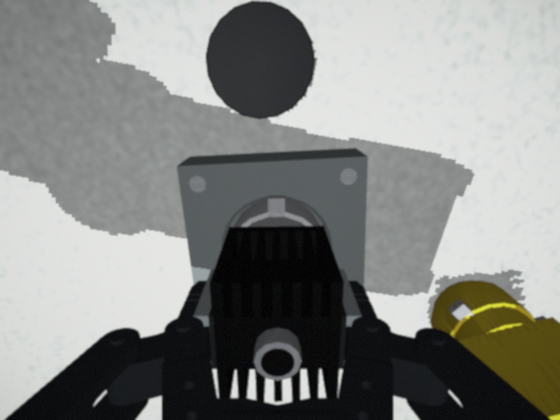

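Emit:
step_arm([
  [0,0,0.008,0,0,0,1],
  [0,0,0.022,0,0,0,1],
  [0,0,0.045,0,0,0,1],
  [0,0,0.075,0,0,0,1],
  [0,0,0.105,0,0,0,1],
  [0.004,0.014,0.135,0,0,0,1],
  [0.012,0.042,0.16,0,0,0,1],
  [0.02,0.07,0.177,0,0,0,1],
  [0.028,0.1,0.185,0,0,0,1],
  [0.037,0.13,0.187,0,0,0,1],
])

```text
t: 5.67
eef_pos: [0.5248, -0.0672, 0.2614]
tool_rot: [0.001, 0.643, 0.766, 0.0]
contact_force: [0.4, -0.5, -5.6]
gripper_width: 0.51
```

Emit:
step_arm([
  [0.009,0.032,0,0,0,0,1],
  [0.018,0.064,0,0,0,0,1],
  [0.027,0.096,0,0,0,0,1],
  [0.035,0.122,0,0,0,0,1],
  [0.041,0.142,0,0,0,0,1],
  [0.045,0.156,0,0,0,0,1],
  [0.045,0.156,0,0,0,0,1],
  [0.045,0.156,0,0,0,0,1],
])

```text
t: 6.33
eef_pos: [0.5687, 0.0885, 0.2588]
tool_rot: [-0.001, 0.642, 0.767, -0.001]
contact_force: [-1.0, -0.4, -5.2]
gripper_width: 0.507
```

Run:
```python
from h import *
c=bot.read_camera('wrist');cv2.imwrite(f'pics/w4.png',c['color'][...,::-1])
cv2.imwrite('pics/w4c.png',cv2.convertScaleAbs(cv2.resize(c['color'][0:200,170:400,::-1],None,fx=3,fy=3,interpolation=3),alpha=1.6,beta=15))
import pickle;pickle.dump(c,open('w4.pkl','wb'))
for t in ['ring','slot','lip']: print(t,[(np.round(np.array(x['location'])*[560,420],1).tolist(),round(x['conf'],2)) for x in bot.place_of(t,'wrist')])
o=bot.get_obs();print(o['t'],o['eef_pos'],o['tool_rot'],o['contact_force'],o['torque'],o['gripper_width'])
```

```text
ring []
slot []
lip [([272.2, 33.3], 0.85), ([276.5, 308.0], 0.24)]
6.5333 [0.56923254 0.08603905 0.25907883] [ 6.29130087e-06  6.43296713e-01  7.65616730e-01 -6.01281494e-04] [ 0.3230503  -0.64002878 -5.44227815] [-0.01668278 -0.01862414  0.03466336] 0.5070456930146381
```

View pics/w4.png

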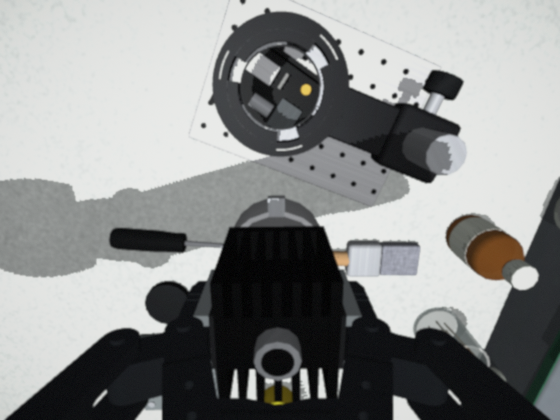

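View pics/w4c.png

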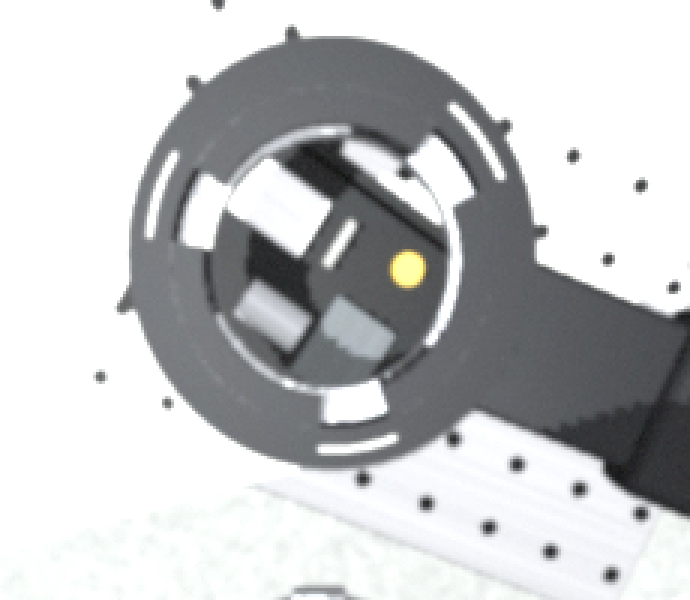

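```bash
cat > ringfit.py <<'E'
from h import *
from scipy.optimize import least_squares
def fit(c,outer,arcs,slots,x0):
    # outer px: on r=46 circle z=.147; arcs: px (angle only); slots px z=.147
    W=lambda p:atz(c,np.array(p)/[560,420],.147)[:2]
    O=np.array([W(p) for p in outer])
    r=least_squares(lambda p:np.hypot(*(O-p[:2]).T)-p[2],[*x0,.046],loss='soft_l1',f_scale=.0005)
    print('ring',r.x.round(4),'res mm',(r.fun*1e3).round(1))
    ctr=r.x[:2]
    for nm,S in (('arc',arcs),('slot',slots)):
        A=[];R=[]
        for p in S:
            d=W(p)-ctr;A.append(np.degrees(np.arctan2(d[1],d[0])));R.append(np.hypot(*d))
        print(nm,np.round(A,1),'mod120',np.round(np.mod(A,120),1),'r',np.round(R,4))
    return ctr
E
python3 - <<'E'
from ringfit import *
import pickle
c=pickle.load(open('w4.pkl','rb'))
img=c['color']
# auto outer edge: cast rays from approx centre in image
g=cv2.GaussianBlur(cv2.cvtColor(img,cv2.COLOR_RGB2GRAY),(3,3),0).astype(float)
cx,cy=170+333/3,250/3
out=[]
for a in np.radians(np.arange(0,360,10)):
    rs=np.arange(58,80,.25);xs=cx+rs*np.cos(a);ys=cy+rs*np.sin(a)
    v=cv2.remap(g.astype(np.float32),xs.astype(np.float32)[None],ys.astype(np.float32)[None],1)[0]
    d=np.diff(v);i=d.argmax()
    if d[i]>8: out.append((xs[i],ys[i]))
print(len(out))
f=lambda a,b:(170+a/3,b/3)
fit(c,out,[f(159,195),f(479,141),f(358,446)],[f(201,211),f(441,168),f(354,401)],(.556,.169))
# head fit
h=[((0,0,.112),(278,353)),((0,.034,.036),(276,197))]
E
```

```text
29
ring [0.5541 0.1732 0.0455] res mm [ 0.  -5.5 -5.8  0.3  0.6  0.3 -0.   0.  -0.3  0.2  0.7 -0.1  0.  -0.2
 -0.3 -0.2  3.  -0.2 -0.2  2.5 -0.5 -0.1 -0.3 -0.   0.2 -0.   0.2  0.1
  0.2]
arc [169.7  47.7 -70.4] mod120 [49.7 47.7 49.6] r [0.04   0.0406 0.0414]
slot [169.5  48.9 -69.2] mod120 [49.5 48.9 50.8] r [0.0303 0.031  0.0309]
```

Run:
```python
import cv2
a=cv2.imread('pics/w4.png')[185:415,200:360]
cv2.imwrite('pics/w4d.png',cv2.convertScaleAbs(cv2.resize(a,None,fx=2.6,fy=2.6,interpolation=3),alpha=2.2,beta=20))
```

```text
(no output)
```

View pics/w4d.png

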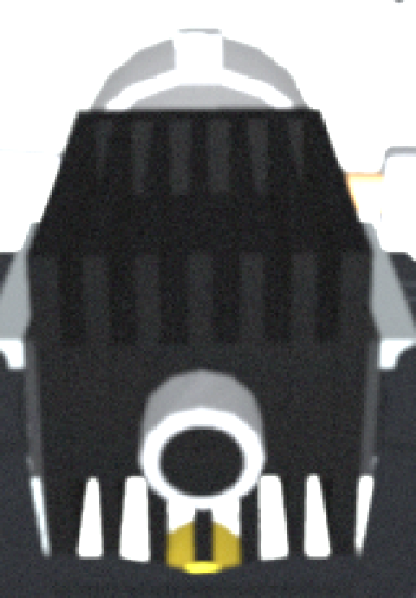

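Run:
```python
from h import *
from scipy.optimize import least_squares
import pickle
c=pickle.load(open('w4.pkl','rb'))
f=lambda a,b:np.array((200+a/2.6,185+b/2.6))
h=[((0,0,.112),f(202,461)),((0,.034,.036),f(200,29)),((-.022,.025,.052),f(78,111)),((.022,.025,.052),f(325,111)),
((-.022,-.025,.104),f(46,556)),((.022,-.025,.104),f(360,556)),((-.022,.025,.104),f(27,255)),((.022,.025,.104),f(374,255))]
def res(p):
    ca,sa=np.cos(p[2]),np.sin(p[2])
    return np.concatenate([proj(c,(p[0]+ca*x-sa*y,p[1]+sa*x+ca*y,p[3]+w))-q for (x,y,w),q in h])
r=least_squares(res,[.569,.086,.17,.194],loss='soft_l1');print(r.x,np.degrees(r.x[2]),r.fun.reshape(-1,2).round(1))
o=bot.get_obs();print(o['eef_pos'])
```

```text
[0.5681871  0.08654439 0.18206012 0.19253457] 10.431276651131014 [[-0.2 -0.7]
 [ 0.4  2.6]
 [ 0.4 -0.7]
 [-0.6 -1.1]
 [ 1.5  2.1]
 [-1.9  1.8]
 [ 0.2 -0.1]
 [-0.1 -0.6]]
[0.56923254 0.08603905 0.25907883]
```

Emit:
step_arm([
  [-0.001,0.005,0,0,0,4,1],
  [-0.002,0.015,0,0,0,10,1],
  [-0.004,0.026,0,0,0,17,1],
  [-0.006,0.037,-0.002,0,0,24,1],
  [-0.008,0.048,-0.006,0,0,31,1],
  [-0.01,0.059,-0.01,0,0,38,1],
  [-0.012,0.07,-0.014,0,0,45,1],
  [-0.013,0.078,-0.018,0,0,52,1],
  [-0.014,0.084,-0.02,0,0,59,1],
  [-0.014,0.087,-0.02,0,0,65,1],
])

```text
t: 7.37
eef_pos: [0.555, 0.1744, 0.2388]
tool_rot: [-0.0, 0.127, 0.992, -0.0]
contact_force: [-0.1, -0.6, -5.7]
gripper_width: 0.509
```

Emit:
step_arm([
  [0,0,0,0,0,3,1],
  [0,0,0,0,0,4,1],
  [0,0,0,0,0,4,1],
  [0,0,0,0,0,4,1],
])

```text
t: 7.7
eef_pos: [0.5557, 0.1737, 0.2393]
tool_rot: [0.0, 0.097, 0.995, -0.0]
contact_force: [-0.9, 0.7, -5.7]
gripper_width: 0.51
```

```bash
cat > look.py <<'E'
from h import *
import pickle,sys
n=sys.argv[1]
for k in sys.argv[2:]:
    c=bot.read_camera(k);pickle.dump(c,open(f'{k}{n}.pkl','wb'));cv2.imwrite(f'pics/{k}{n}.png',c['color'][...,::-1])
    x0,x1,y0,y1={'wrist':(170,390,110,330),'top':(120,260,170,290),'scene':(270,380,100,220)}[k]
    f={'wrist':2.7,'top':5,'scene':5}[k]
    cv2.imwrite(f'pics/{k}{n}c.png',cv2.convertScaleAbs(cv2.resize(c['color'][y0:y1,x0:x1,::-1],None,fx=f,fy=f,interpolation=3),alpha=2.2,beta=20))
o=bot.get_obs();R=o['tool_rot'];print(o['t'],o['eef_pos'].round(4),R.round(4),'yaw',round(2*np.degrees(np.arctan2(R[2],R[1]))-90,2),o['contact_force'].round(1),o['torque'].round(2),o['gripper_width'].round(3),o['q'].round(2))
E
python3 look.py 5 wrist scene
```

```text
Traceback (most recent call last):
  File "look.py", line 9, in <module>
    o=bot.get_obs();R=o['tool_rot'];print(o['t'],o['eef_pos'].round(4),R.round(4),'yaw',round(2*np.degrees(np.arctan2(R[2],R[1]))-90,2),o['contact_force'].round(1),o['torque'].round(2),o['gripper_width'].round(3),o['q'].round(2))
                                                                                                                                                                                         ^^^^^^^^^^^^^^^^^^^^^^^^
AttributeError: 'float' object has no attribute 'round'
```

View pics/wrist5.png

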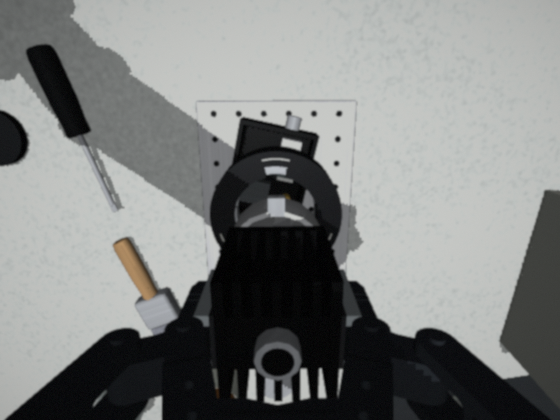

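View pics/wrist5c.png

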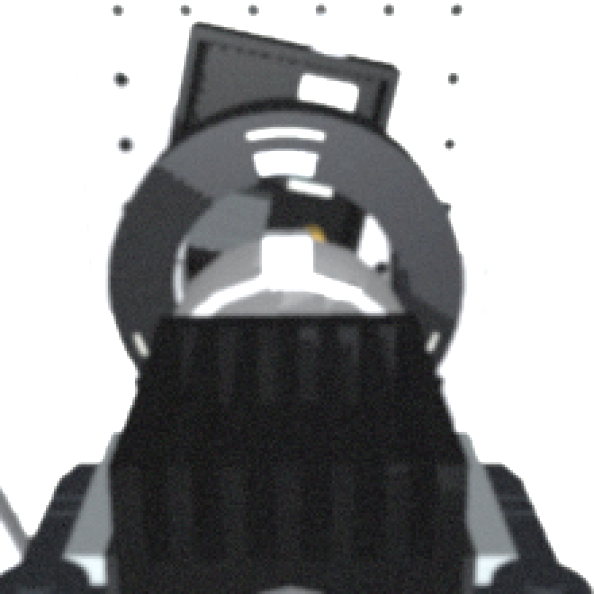

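View pics/scene5c.png

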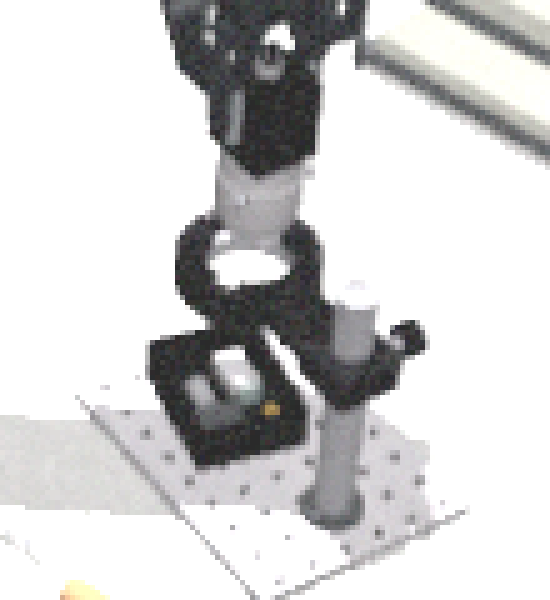

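```bash
sed -i "s/o\['gripper_width'\].round(3)/round(o['gripper_width'],3)/" look.py
python3 - <<'E'
from ringfit import *
import pickle
c=pickle.load(open('wrist5.pkl','rb'))
f=lambda a,b:(170+a/2.7,110+b/2.7)
fit(c,[f(108,270),f(465,275),f(112,310),f(461,310),f(113,235),f(459,235),f(140,185),f(432,185),f(285,111)],[f(286,135)],[f(286,163)],(.556,.172))
h=[((0,.034,.036),f(287,231)),((-.022,.025,.052),f(160,317)),((.022,.025,.052),f(417,317))]
h+=[((0,0,.112),np.array((277.7,362.3)))]
def res(p):
    ca,sa=np.cos(p[2]),np.sin(p[2])
    return np.concatenate([proj(c,(p[0]+ca*x-sa*y,p[1]+sa*x+ca*y,.1738+w))-q for (x,y,w),q in h])
r=least_squares(res,[.556,.172,1.38],loss='soft_l1');print(r.x,np.degrees(r.x[2]),r.fun.reshape(-1,2).round(1))
o=bot.get_obs();R=o['tool_rot'];print(o['eef_pos'],2*np.degrees(np.arctan2(R[2],R[1]))-90)
E
```

```text
ring [0.5545 0.1733 0.0458] res mm [ 0.1  0.2 -0.2 -0.1  0.4  0.2 -0.2 -0.3  0.1]
arc [168.9] mod120 [48.9] r [0.04]
slot [168.9] mod120 [48.9] r [0.033]
[0.55670957 0.17384373 1.38731191] 79.48711759307842 [[ 0.4  2.9]
 [ 0.4 -0.3]
 [-0.4 -1.3]
 [-0.2  0.1]]
[0.5556936  0.17408884 0.23938202] 78.92397310170088
```

Emit:
step_arm([
  [-0.0012,-0.0008,-0.005,0,0,0,1],
  [-0.0012,-0.0008,-0.013,0,0,0,1],
  [-0.0012,-0.0008,-0.021,0,0,0,1],
  [-0.0012,-0.0008,-0.028,0,0,0,1],
  [-0.0012,-0.0008,-0.034,0,0,0,1],
  [-0.0012,-0.0008,-0.039,0,0,0,1],
  [-0.0012,-0.0008,-0.043,0,0,0,1],
  [-0.0012,-0.0008,-0.046,0,0,0,1],
  [-0.0012,-0.0008,-0.048,0,0,0,1],
  [-0.0012,-0.0008,-0.048,0,0,0,1],
])

```text
t: 8.63
eef_pos: [0.5542, 0.1738, 0.1909]
tool_rot: [-0.0, 0.096, 0.995, -0.0]
contact_force: [-0.5, -0.8, -5.6]
gripper_width: 0.51
```

```bash
python3 look.py 6 wrist scene
```

```text
8.7333 [0.5545 0.174  0.1915] [2.000e-04 9.550e-02 9.954e-01 1.000e-04] yaw 79.04 [ 0.6 -0.1 -4. ] [-0.    0.   -0.05] 0.505 [ 0.19  0.48 -0.8   1.79  0.39  1.04  0.63]
```

View pics/wrist6c.png

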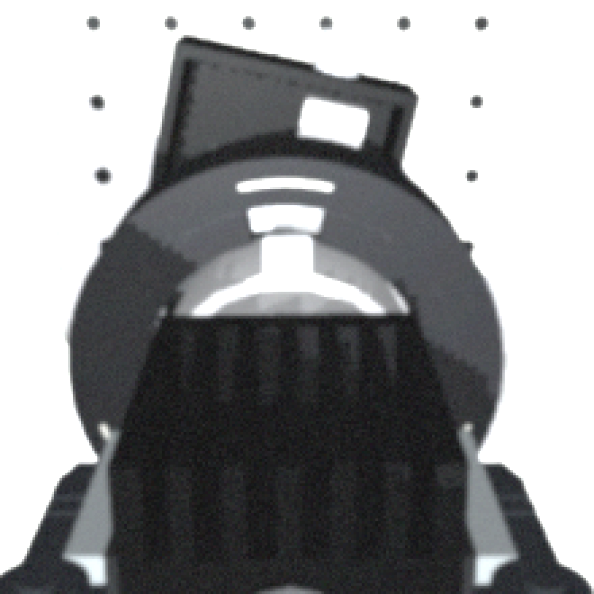

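View pics/scene6c.png

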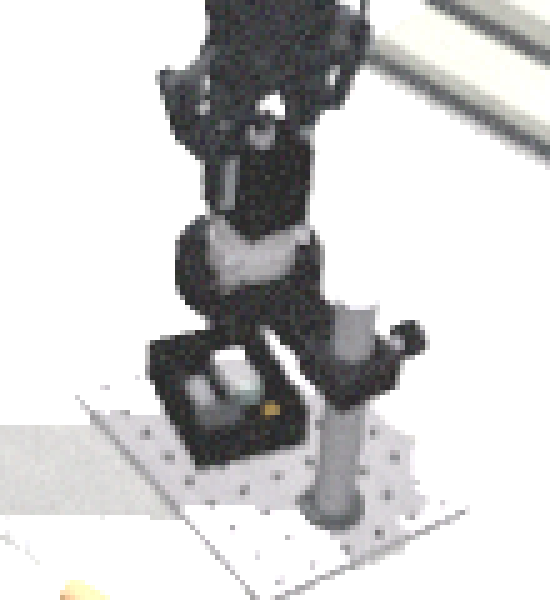

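Emit:
step_arm([
  [0,-0.0004,-0.003,0,0,0,1],
  [0,-0.0004,-0.006,0,0,0,1],
  [0,-0.0004,-0.009,0,0,0,1],
  [0,-0.0004,-0.011,0,0,0,1],
  [0,-0.0004,-0.011,0,0,0,1],
])

```text
t: 9.15
eef_pos: [0.554, 0.1732, 0.1796]
tool_rot: [-0.0, 0.096, 0.995, -0.0]
contact_force: [-0.0, 0.4, -5.3]
gripper_width: 0.506
```

Emit:
step_arm([
  [0,0,-0.002,0,0,0,1],
  [0,0,-0.004,0,0,0,1],
  [0,0,-0.006,0,0,0,1],
  [0,0,-0.007,0,0,0,1],
  [0,0,-0.007,0,0,0,1],
])

```text
t: 9.57
eef_pos: [0.5542, 0.1733, 0.173]
tool_rot: [-0.0, 0.096, 0.995, -0.0]
contact_force: [-0.8, 0.1, -5.3]
gripper_width: 0.51
```

Emit:
step_arm([
  [0,0,-0.001,0,0,0,1],
  [0,0,-0.002,0,0,0,1],
  [0,0,-0.002,0,0,0,1],
])

```text
t: 9.82
eef_pos: [0.5543, 0.1734, 0.1711]
tool_rot: [-0.0, 0.096, 0.995, -0.0]
contact_force: [-1.2, -0.2, -3.5]
gripper_width: 0.507
```

Emit:
step_arm([
  [0,0,-0.0005,0,0,0,1],
  [0,0,-0.001,0,0,0,1],
  [0,0,-0.001,0,0,0,1],
])

```text
t: 10.07
eef_pos: [0.5544, 0.1735, 0.1705]
tool_rot: [0.0, 0.096, 0.995, -0.0]
contact_force: [-0.7, 0.6, -3.8]
gripper_width: 0.504
```

Emit:
step_arm([
  [0,0,-0.001,0,0,0,1],
  [0,0,-0.001,0,0,0,1],
  [0,0,-0.001,0,0,0,1],
])

```text
t: 10.32
eef_pos: [0.5545, 0.1735, 0.1703]
tool_rot: [0.0, 0.096, 0.995, -0.0]
contact_force: [-3.5, -3.5, 5.7]
gripper_width: 0.508
```

```bash
python3 look.py 7 wrist scene
```

```text
10.4167 [0.5545 0.1735 0.1702] [ 3.000e-04  9.560e-02  9.954e-01 -1.000e-04] yaw 79.03 [-3.7 -2.5  6.4] [-0.41  0.77  0.05] 0.507 [ 0.18  0.5  -0.78  1.81  0.42  1.    0.61]
```

View pics/wrist7c.png

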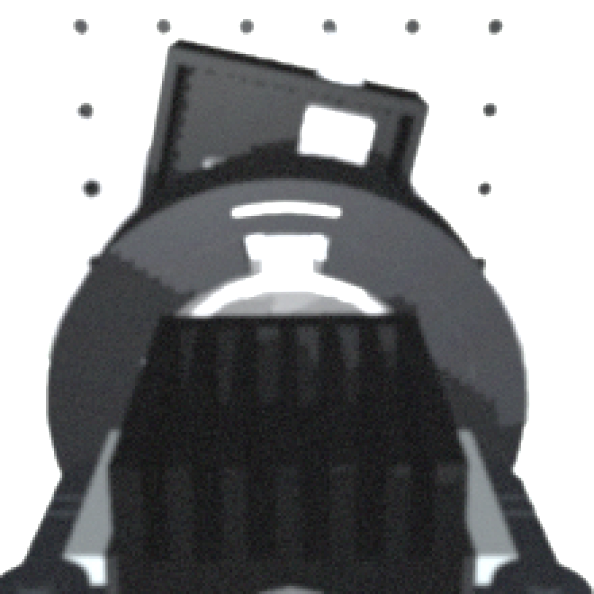

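Emit:
step_arm([
  [-0.0003,-0.0003,0.0004,0,0,-1.5,1],
  [-0.0003,-0.0003,0.0004,0,0,-4,1],
  [-0.0003,-0.0003,0.0004,0,0,-7,1],
  [-0.0003,-0.0003,0.0004,0,0,-10,1],
])

```text
t: 10.75
eef_pos: [0.5549, 0.1739, 0.1703]
tool_rot: [0.001, 0.183, 0.983, 0.001]
contact_force: [-0.2, -0.1, 0.2]
gripper_width: 0.509
```

```bash
python3 look.py 8
```

```text
10.75 [0.5549 0.1739 0.1703] [9.000e-04 1.834e-01 9.830e-01 9.000e-04] yaw 68.87 [-0.2 -0.1  0.2] [ 0.18 -0.02  0.11] 0.509 [ 0.16  0.49 -0.74  1.81  0.39  0.99  0.46]
```

Emit:
step_arm([
  [0,0,0,0,0,-3,1],
  [0,0,0,0,0,-6,1],
  [0,0,0,0,0,-9,1],
  [0,0,0,0,0,-12,1],
  [0,0,0,0,0,-14,1],
  [0,0,0,0,0,-14,1],
])

```text
t: 11.25
eef_pos: [0.5549, 0.1739, 0.1703]
tool_rot: [0.001, 0.301, 0.954, 0.001]
contact_force: [0.0, 0.5, 0.2]
gripper_width: 0.506
```

```bash
python3 look.py 9 wrist
```

```text
11.3 [0.5549 0.1738 0.1703] [8.000e-04 3.003e-01 9.538e-01 9.000e-04] yaw 55.05 [0.3 1.  0.7] [ 0.22 -0.2  -0.06] 0.508 [ 0.12  0.48 -0.69  1.81  0.36  0.98  0.24]
```

View pics/wrist9c.png

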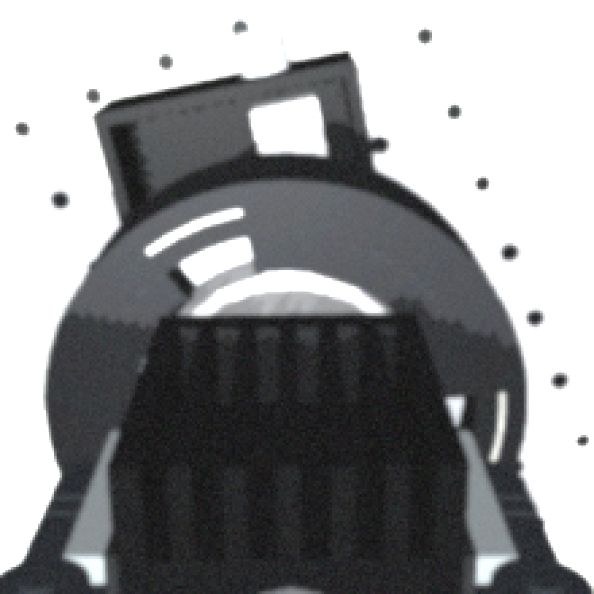

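Emit:
step_arm([
  [0,0,0,0,0,-1.5,1],
  [0,0,0,0,0,-3,1],
  [0,0,0,0,0,-3,1],
])

```text
t: 11.55
eef_pos: [0.5547, 0.1737, 0.1703]
tool_rot: [0.001, 0.326, 0.945, 0.001]
contact_force: [0.6, 1.4, 2.9]
gripper_width: 0.508
```

Emit:
step_arm([
  [0,0,0,0,0,-1.5,1],
  [0,0,0,0,0,-3,1],
  [0,0,0,0,0,-3,1],
])

```text
t: 11.8
eef_pos: [0.5545, 0.1735, 0.1702]
tool_rot: [0.0, 0.351, 0.936, 0.0]
contact_force: [0.7, 1.5, 4.9]
gripper_width: 0.51
```

Emit:
step_arm([
  [0,0,0,0,0,-1.5,1],
  [0,0,0,0,0,-3,1],
  [0,0,0,0,0,-3,1],
])

```text
t: 12.05
eef_pos: [0.5545, 0.1734, 0.1702]
tool_rot: [0.0, 0.375, 0.927, 0.0]
contact_force: [0.5, 0.7, 6.0]
gripper_width: 0.507
```

Emit:
step_arm([
  [0,0,0.0002,0,0,-1.5,1],
  [0,0,0.0002,0,0,-3,1],
  [0,0,0.0002,0,0,-3,1],
])

```text
t: 12.3
eef_pos: [0.5543, 0.1732, 0.1702]
tool_rot: [0.0, 0.4, 0.917, 0.0]
contact_force: [1.4, -0.3, 4.5]
gripper_width: 0.511
```

Emit:
step_arm([
  [0,0,0,0,0,-1.5,1],
  [0,0,0,0,0,-3,1],
  [0,0,0,0,0,-3,1],
])

```text
t: 12.55
eef_pos: [0.5543, 0.1731, 0.1702]
tool_rot: [0.0, 0.423, 0.906, 0.0]
contact_force: [0.2, -0.3, 5.1]
gripper_width: 0.506
```

Emit:
step_arm([
  [0,0,0,0,0,-1.5,1],
  [0,0,0,0,0,-3,1],
  [0,0,0,0,0,-3,1],
])

```text
t: 12.8
eef_pos: [0.5542, 0.173, 0.1701]
tool_rot: [0.0, 0.447, 0.895, -0.0]
contact_force: [0.1, 0.8, 5.9]
gripper_width: 0.508
```

Emit:
step_arm([
  [0,0,0,0,0,-1.5,1],
  [0,0,0,0,0,-3,1],
  [0,0,0,0,0,-3,1],
])

```text
t: 13.05
eef_pos: [0.5541, 0.1728, 0.1698]
tool_rot: [0.0, 0.47, 0.883, -0.0]
contact_force: [1.8, 0.2, 3.0]
gripper_width: 0.503
```

```bash
python3 look.py 10
```

```text
13.05 [0.5541 0.1728 0.1698] [ 0.000e+00  4.700e-01  8.827e-01 -2.000e-04] yaw 33.93 [1.8 0.2 3. ] [ 0.12 -0.2   0.02] 0.503 [ 0.06  0.46 -0.61  1.81  0.31  0.97 -0.09]
```

Emit:
step_arm([
  [0,0,0,0,0,-1,1],
  [0,0,0,0,0,-2,1],
  [0,0,0,0,0,-2,1],
])

```text
t: 13.3
eef_pos: [0.554, 0.1729, 0.1695]
tool_rot: [-0.0, 0.485, 0.874, -0.0]
contact_force: [2.6, 0.2, 1.1]
gripper_width: 0.511
```

```bash
python3 look.py 10
```

```text
13.3 [0.554  0.1729 0.1695] [-1.000e-04  4.852e-01  8.744e-01 -2.000e-04] yaw 31.95 [2.6 0.2 1.1] [ 0.   -0.48  0.08] 0.511 [ 0.05  0.46 -0.6   1.82  0.31  0.96 -0.12]
```

Emit:
step_arm([
  [0,0,0,0,0,-1,1],
  [0,0,0,0,0,-1.5,1],
  [0,0,0,0,0,-1.5,1],
])

```text
t: 13.55
eef_pos: [0.5538, 0.1731, 0.1692]
tool_rot: [-0.0, 0.496, 0.868, -0.0]
contact_force: [2.9, 0.3, -5.6]
gripper_width: 0.509
```

```bash
python3 look.py 10
```

```text
13.55 [0.5538 0.1731 0.1692] [-3.000e-04  4.963e-01  8.682e-01 -1.000e-04] yaw 30.49 [ 2.9  0.3 -5.6] [ 0.24 -0.81 -0.05] 0.509 [ 0.05  0.45 -0.59  1.82  0.3   0.96 -0.14]
```

The vertical support vanished (−5.6 N is just the hanging weight), so the lugs are over the notches. I'll lower a little and keep turning gently.

Emit:
step_arm([
  [0.0003,0,-0.0005,0,0,-0.7,1],
  [0.0003,0,-0.0012,0,0,-1.5,1],
  [0.0003,0,-0.0018,0,0,-1.5,1],
  [0.0003,0,-0.002,0,0,-1.5,1],
])

```text
t: 13.88
eef_pos: [0.5537, 0.1732, 0.1674]
tool_rot: [-0.001, 0.507, 0.862, -0.0]
contact_force: [1.2, 1.3, -4.2]
gripper_width: 0.51
```

```bash
python3 look.py 10
```

```text
13.8833 [0.5537 0.1732 0.1674] [-5.000e-04  5.072e-01  8.618e-01 -4.000e-04] yaw 29.04 [ 1.2  1.3 -4.2] [ 0.21 -0.19 -0.01] 0.51 [ 0.04  0.46 -0.59  1.82  0.3   0.96 -0.17]
```

Free. Lower the remaining ~2.3 mm.

Emit:
step_arm([
  [0.0003,0,-0.0006,0,0,0,1],
  [0.0003,0,-0.0012,0,0,0,1],
  [0.0003,0,-0.0018,0,0,0,1],
  [0.0003,0,-0.002,0,0,0,1],
  [0.0003,0,-0.002,0,0,0,1],
])

```text
t: 14.3
eef_pos: [0.5543, 0.1729, 0.1656]
tool_rot: [-0.0, 0.507, 0.862, -0.0]
contact_force: [-0.7, -0.0, -5.2]
gripper_width: 0.508
```

Emit:
step_arm([
  [0,0,-0.0004,0,0,0,1],
  [0,0,-0.0006,0,0,0,1],
  [0,0,-0.0006,0,0,0,1],
])

```text
t: 14.55
eef_pos: [0.5545, 0.1731, 0.1654]
tool_rot: [-0.0, 0.507, 0.862, -0.0]
contact_force: [-0.9, -0.7, -3.1]
gripper_width: 0.513
```

```bash
python3 look.py 11 wrist scene
```

```text
14.65 [0.5546 0.1731 0.1654] [-0.000e+00  5.073e-01  8.618e-01 -1.000e-04] yaw 29.03 [-2.1 -0.4 -2.6] [-0.17  0.29  0.01] 0.506 [ 0.04  0.46 -0.59  1.82  0.3   0.96 -0.17]
```

View pics/scene11c.png

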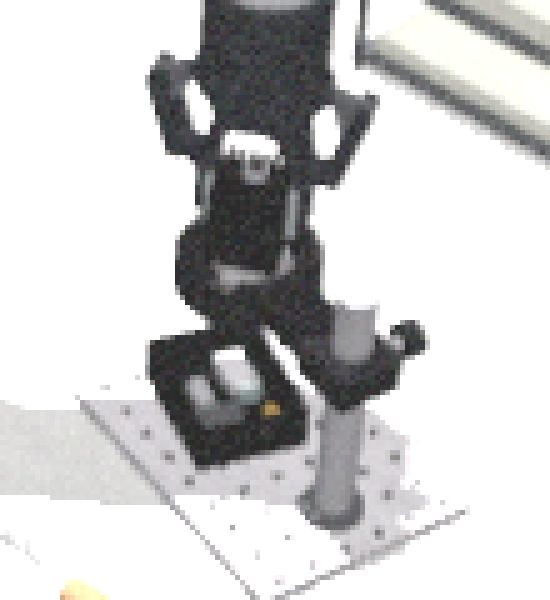

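Emit:
step_arm([
  [0,0,0,0,0,0,0.2],
  [0,0,0,0,0,0,-0.1],
  [0,0,0,0,0,0,-0.4],
  [0,0,0,0,0,0,-0.6],
  [0,0,0,0,0,0,-0.6],
  [0,0,0,0,0,0,-0.6],
])

```text
t: 15.15
eef_pos: [0.555, 0.1733, 0.1656]
tool_rot: [0.0, 0.507, 0.862, 0.0]
contact_force: [0.4, -0.3, 0.2]
gripper_width: 0.803
```

```bash
python3 look.py 12 wrist
```

```text
15.2 [0.5549 0.1733 0.1655] [2.000e-04 5.073e-01 8.618e-01 2.000e-04] yaw 29.03 [-0.4  0.1  0.6] [-0.05 -0.02  0.07] 0.799 [ 0.04  0.46 -0.59  1.82  0.3   0.96 -0.17]
```

View pics/wrist12.png

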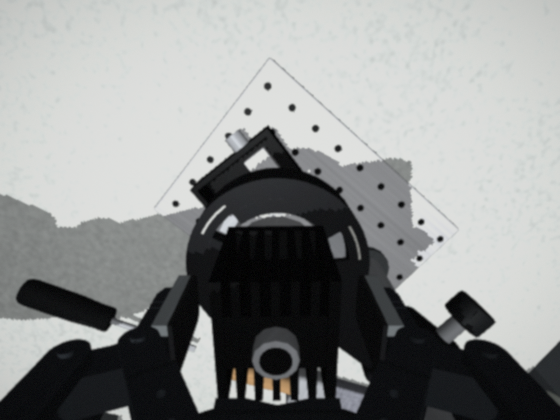

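The jaws are clear of the block on both sides, so I'll retreat straight up.

Emit:
step_arm([
  [0,0,0.006,0,0,0,-0.6],
  [0,0,0.018,0,0,0,-0.6],
  [0,0,0.035,0,0,0,-0.6],
  [0,0,0.06,0,0,0,-0.6],
  [0,0,0.09,0,0,0,-0.6],
  [0,0,0.115,0,0,0,-0.6],
  [-0.01,-0.02,0.13,0,0,0,-0.6],
  [-0.025,-0.05,0.14,0,0,0,-0.6],
  [-0.035,-0.075,0.14,0,0,0,-0.6],
  [-0.035,-0.085,0.14,0,0,0,-0.6],
])

```text
t: 16.03
eef_pos: [0.5188, 0.0848, 0.3073]
tool_rot: [0.001, 0.509, 0.861, -0.0]
contact_force: [-0.1, -1.5, -0.9]
gripper_width: 0.8
```

Emit:
step_arm([
  [0,0,0,0,0,0,-0.6],
  [0,0,0,0,0,0,-0.6],
  [0,0,0,0,0,0,-0.6],
])

```text
t: 16.28
eef_pos: [0.5199, 0.0897, 0.3056]
tool_rot: [-0.0, 0.507, 0.862, 0.001]
contact_force: [0.2, 0.7, 0.2]
gripper_width: 0.797
```

```bash
python3 look.py 13 wrist scene top
```

```text
16.4333 [0.5197 0.0897 0.3052] [-4.000e-04  5.063e-01  8.624e-01  3.000e-04] yaw 29.17 [ 0.6 -0.6 -1. ] [-0.02  0.03  0.04] 0.799 [ 0.24  0.22 -0.61  1.78  0.14  1.18  0.09]
```

View pics/wrist13.png

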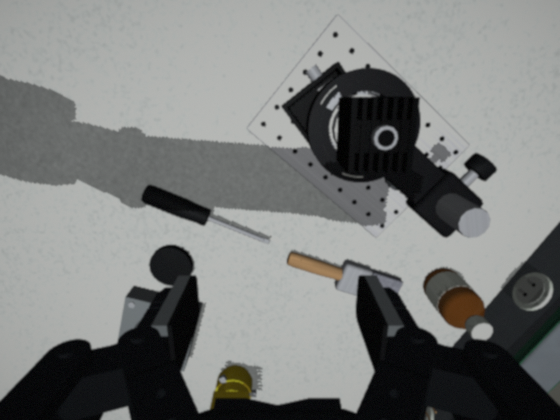

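View pics/scene13c.png

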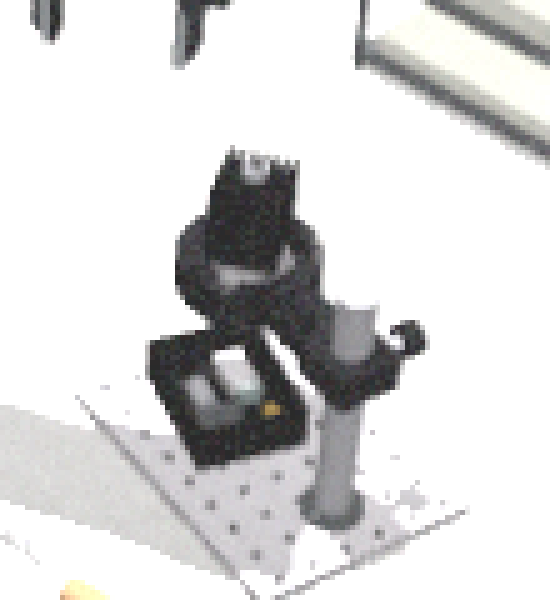

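View pics/scene13.png

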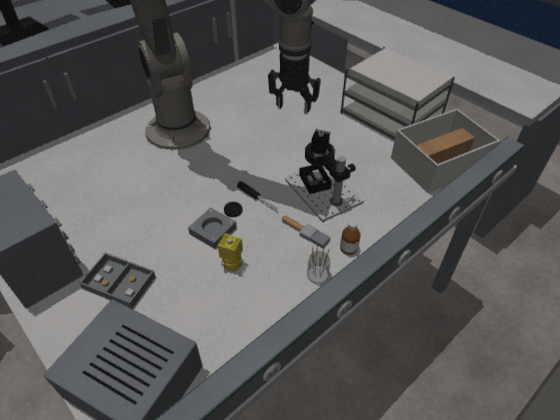

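Run:
```python
from h import *
import pickle
w=pickle.load(open('wrist13.pkl','rb'));s=pickle.load(open('scene13.pkl','rb'));t=pickle.load(open('top13.pkl','rb'))
pw=[387/560,138/420];ps=[(270+255/5)/560,(100+160/5)/420]
print(atz(w,pw,.212),atz(s,ps,.212),tri([w,s],[pw,ps]))
print(proj(s,(.5545,.173,.212)),proj(w,(.5545,.173,.212)),proj(t,(.5545,.173,.212)))
```

```text
[0.55494471 0.17229014 0.212     ] [0.55460576 0.17318493 0.212     ] [0.55494609 0.17245602 0.21250039]
[320.93045363 132.00939088] [387.05905597 136.69344619] [159.98842431 241.39560072]
```

View pics/top13c.png

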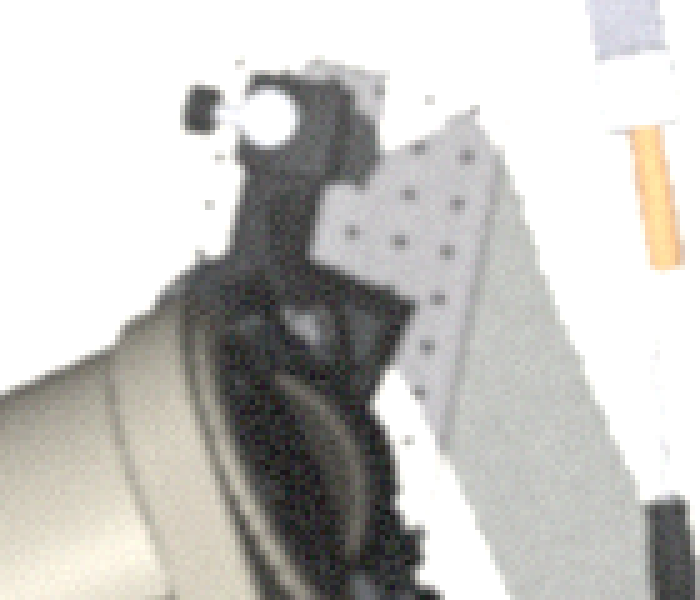

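The connector top sits at (0.555, 0.172, 0.2125). A locked, upright head would put it at (0.5545, 0.173, 0.212).

```bash
python3 -c "
from station import bot
print(bot.hand_in())"
```

```text
the job is handed in; nothing more can be done
None
```

The lamp head is hanging locked and level in the ring, and I handed the job in after about 16.4 s on the clock. The hand-in reports no verdict.

- **What I did:** I gripped the black head by its two flat sides and left the yellow look-alike alone. I lowered it through the slots until the lugs met the ledge, with about 11 N of contact. Then I turned it clockwise with 5–11 N of downward press. The support disappeared at about 48° of turn, so I lowered it into the notches, released it and backed away upwards.
- **Drop and height:** the head dropped 4.9 mm from ledge contact. After release, the connector top measured 212.5 mm above the bench, against 212 mm expected when locked. Its horizontal position was within about 1 mm of the ring's axis, so it is essentially upright.
- **Bystanders:** the last pictures show none visibly moved. I did not measure them.
- **What disagreed:** my two camera estimates of how the head sat in the gripper differed by 1–2 mm. I used the gripper centre, and the fit went through without jamming. In the last top view the arm hid the ring, so the final check rests on the wrist and scene cameras.

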